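# Hold a moulded probe in the optical ring gauge

## Robot

A 6-joint arm with a two-finger parallel gripper is mounted at the origin on a cart in front of the work surface, level with it; the furniture and walls round the work are solid. World frame = base frame: x ahead of the robot, y to its left, z up, the work surface at z = 0. Lengths are in mm, angles in rad, forces in N, time in s.
With the tool pointing down it reaches from about 350 to 775 mm from the base axis. Payload 7.3 kg.
Tool frame: the origin (TCP) lies between the finger pads; the fingertips stand bot.tip_extent ahead of it and the grasp point (between the pads) lies 6 mm ahead of it (bot.tip_extent is the distance from the TCP to the fingertips, in mm); x points along the fingers, y is the direction in which the jaws open and shut, and the axes are right-handed (so a half turn about x gives the same grasp; the last joint's range is limited). The gripper opens to 92 mm and grips with 3 to 60 N. Pads are 19 mm wide; open, the fingers measure 130 mm over their backs; the gripper's body (75 mm by 190 mm) begins 47 mm behind the grasp point.
Start: joints at [1.063, 0.342, 1.524, -0, 1.275, -0.146], TCP at [185.814, 491.035, 251.741] pointing down, gripper open.
Joint ranges: [-2.53, 2.53], [-0.77, 2.02], [0.04, 2.7], [-1, 4.14], [0.28, 2.66], [-3.11, 3.11]. Speed limits (rad/s): [2.57, 2.57, 3.14, 3.14, 3.14, 3.14].

## Interface

Orientations are given as [roll, pitch, yaw] about the fixed x, y, z axes, in that order (R = Rz(yaw) Ry(pitch) Rx(roll)).
In Python, from plant import bot, capture, workorder gives the robot as it stands. The module is installed in compiled form; this text tells all that it offers.
- The arm moves only by the shell command python3 -m crank 'ROWS'. ROWS is JSON, a list of rows, each an object with "linear": the shift along the tool's x, y, z in cm, a list of three; "delta_rot": the turn, a rotation vector about the tool's x, y, z in degrees, a list of three; "fingers": the opening, from 0 (shut) to 1 (fully open). In form: [{"linear": [x, y, z], "delta_rot": [wx, wy, wz], "fingers": fingers}, ...]. A call has exactly 5 rows; each row shifts and turns the commanded pose from where the row before left it, along the tool's axes as they then stand; what a row does not reach is not made up. A row lasts 1/10 s, in which the tool goes at most 50 mm and 8.59 degrees, less where a joint would pass 70% of its speed; a pose out of reach is approached as far as the arm can. A call with a gripper value outside its range is refused whole. The fingers move at their own pace and stop on an object; the grip force is fixed at half the most. Time passes only in rows, so rows that do not move let the fingers close, or fill a call up. It gives the time, the measured TCP pose, the force and the opening at its end, in the units of the state.
- bot.get_obs(): the state, without advancing time (a new reading comes with each control period).
- capture(name): name is "side" or "top" or "wrist"; returns a dict with "image" (480x640x3 uint8, blue, green, red), "mtx" (3x3 intrinsics, pixels), "pose" (4x4, takes a point from camera to world coordinates). Camera axes: x right, y down, z forward; pixel columns grow to the right and rows downward; lengths in mm; the calibration is good to about 2 mm. The wrist camera is an equidistant fisheye: a pixel r from the principal point sees the ray r / f radians off the axis. A picture is of the moment at which its call begins. There is no depth.
- workorder.close_job(): hands the job in, once; it reports no verdict.
The state is a dict: "time": time; "joint_positions": joint angles; "dq": joint speeds; "tau": joint torques, N m; "tool_pos": TCP position; "tcp_rot": TCP orientation; "contact_force": force on the tool from outside, world axes, zero at the start; "moment": the same for the moment, N m; "grip_width": finger opening in mm.
Only numpy, scipy, OpenCV 4.12 (cv2) and the standard library are available. Lean on these libraries where they do the work, as an engineer would, in place of code of your own. Each camera call takes 0.05 s, during which the arm holds its last target. There are 200 camera calls.

## Task

Lift the freshly moulded probe with the square head up out of its mould, and lower its steel stem down through the hole of the ring gauge without touching the gauge at any time. Stop when the end of the stem stands about 2 cm below the underside of the ring plate, and finish while still holding the probe there: upright, centred in the hole and still, carried by the gripper alone. Leave the round-headed probe and everything else where they are.

Things in the scene. Friction and masses are not known exactly. Their poses are not given: they have to be found in the camera images.
- square_probe_head (a point): Centre of the head of the loose probe to be measured: black head 20 x 20 mm square, 44 mm tall (this point on its axis, 22 mm below its top, 22 mm above the flange), black square flange 34 x 34 x 8 mm, then a round steel stem of 12 mm diameter, 55 mm long. z up along the axis, x and y square to the head's faces.
- square_probe_tip (a point): Lower end of the steel stem of the square-headed probe, on its axis, 85 mm below the centre of its head; same axes.
- round_probe_head (a point): Centre of the head of the other probe, to be left alone: like the square-headed one but with a round head of 22 mm diameter and a round flange of 35 mm diameter.
- mould_square: Fixed aluminium block, 76 x 76 mm, 66 mm high, the open mould of the square-headed probe; origin at the centre of its underside, z up. In its top a square recess 38 x 38 mm, 6 mm deep, below it a bore of 18 mm diameter. It may stand in either of two places, the round probe's mould in the other.
- mould_round: Same block with a round recess, 39 mm in diameter, which holds the round-headed probe; origin at the centre of its underside.
- ring_centre (a point): Centre of the gauge's hole at the top face of the ring plate, 100 mm above the bench; z up. The hole, 24 mm in diameter, goes through the middle of a fixed level aluminium plate 66 x 66 mm, 12 mm thick (underside 88 mm above the bench). Below it is free space down to the base, 12 mm above the bench.
- white_puck: Bystander: white disc, 54 mm across, 14 mm high, loose on the bench; origin at the centre of its underside.
- stick_unit: Bystander: small black and white thumb-stick module, 33 x 37 x 16 mm, loose on the bench; origin at the centre of its underside.
- gauge: The whole gauge, fixed; origin on the bench under the hole's axis, +x towards its white column (32 to 59 mm from the axis, no higher than the plate). Black housings along both y sides of the plate reach 49 mm from the axis, 101 mm above the bench. Grey base 108 x 90 mm, from 46 mm before the axis to 62 mm behind it.
- square_probe: The square-headed probe as a whole, about 0.1 kg, 107 mm long (and a 4 mm brass stud on top); origin at the lower end of its stem. It stands stem down in its mould, loosely, the flange in the mould's recess; 2 mm of the flange stand above the mould's top.

How it is judged:
By the outcome, as a careful person would: the job done as asked, in the order asked, and still so for the second after the job is handed in, while the arm keeps its last pose, push and grip.
It also fails if it takes over 43 s, if anything falls off the work surface, if the arm or the gripper's body presses on something with over 40 N, if the wrist force passes 120 N, or if a joint passes its speed limit or range.

## Working session

There is one attempt and no reset: what is moved stays moved. The work goes in short steps, Python scripts to look and compute and a shell command to move; the robot and the scene stay as the last step left them, time stands still between calls to the robot, and variables do not carry over. Pictures are saved under pics/ and viewed, on a budget of 10 in all, crops included, one or two more only if the job needs it, and the job is handed in when it is done.

```bash
mkdir -p pics; python3 - <<'E'
from plant import bot,capture
import cv2,numpy as np,pickle
np.set_printoptions(precision=4,suppress=True)
print(bot.tip_extent, bot.get_obs())
for n in("side","top","wrist"):
    d=capture(n);cv2.imwrite(f"pics/{n}0.png",d["image"]);pickle.dump(d,open(f"{n}0.pkl","wb"));print(n,d["mtx"],d["pose"])
E
```

```text
25.0 {'time': 0.0, 'joint_positions': array([ 1.063 ,  0.3427,  1.525 , -0.    ,  1.2754, -0.146 ]), 'dq': array([-0.0005, -0.0001, -0.0004,  0.0005,  0.0023,  0.0004]), 'tau': array([  0.0012, -43.1249, -24.4213,   0.0718,   0.056 ,  -0.0001]), 'tool_pos': array([185.631 , 490.6946, 251.0473]), 'tcp_rot': array([-1.7039,  1.5693, -2.0657]), 'contact_force': array([-0.446 , -0.0792,  0.624 ]), 'moment': array([ 0.0442, -0.0355, -0.0161]), 'grip_width': 91.75440566817447}
side [[549.1368   0.     324.5938]
 [  0.     549.1368 248.8966]
 [  0.       0.       1.    ]] [[ -0.9984   0.0329  -0.0456 523.8888]
 [  0.0558   0.4876  -0.8713 944.3052]
 [ -0.0064  -0.8725  -0.4886 501.1975]
 [  0.       0.       0.       1.    ]]
top [[474.2878   0.     311.3738]
 [  0.     474.2878 249.8876]
 [  0.       0.       1.    ]] [[ -0.0071  -0.9719   0.2355 312.8951]
 [ -1.       0.0063  -0.0041 193.1653]
 [  0.0025  -0.2355  -0.9719 936.1203]
 [  0.       0.       0.       1.    ]]
wrist [[371.6483   0.     314.9659]
 [  0.     371.6483 241.8197]
 [  0.       0.       1.    ]] [[  0.3542   0.8959   0.268  111.7117]
 [  0.9352  -0.339   -0.1027 519.0654]
 [ -0.0012   0.2871  -0.9579 383.0076]
 [  0.       0.       0.       1.    ]]
```

View pics/top0.png

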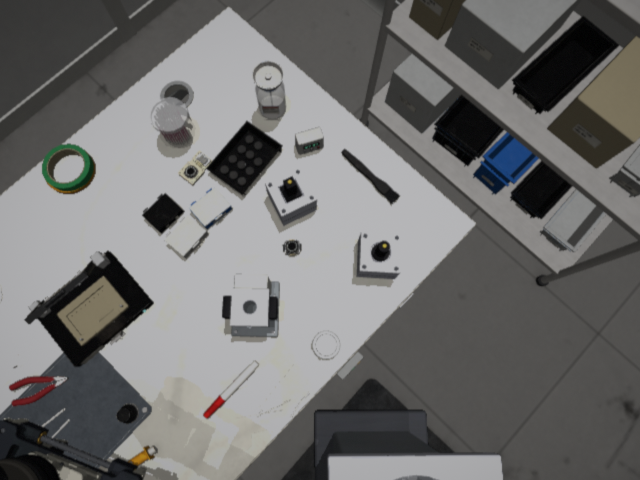

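View pics/side0.png

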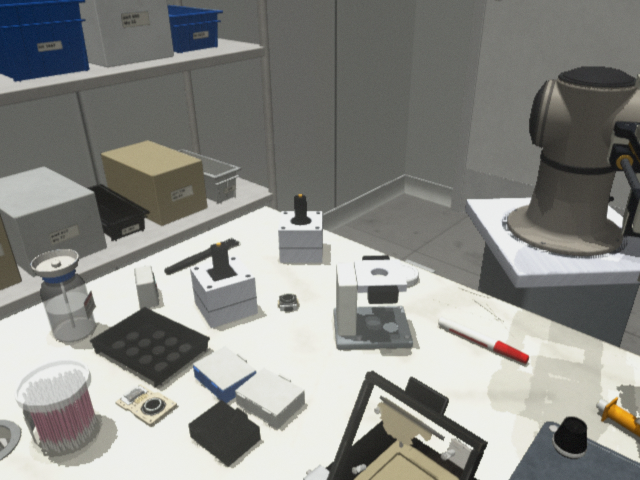

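The top view shows the gauge hole at about (249,307), with the moulds at (290,195) and (379,255). I'll enlarge both probes and the gauge to tell which probe is square.

```bash
python3 - <<'E'
import cv2,numpy as np
t=cv2.imread("pics/top0.png");s=cv2.imread("pics/side0.png")
f=lambda im,u,v:cv2.resize(im[v-35:v+35,u-35:u+35],(266,266),interpolation=cv2.INTER_CUBIC)
a=np.hstack([f(t,290,195),f(t,379,255),f(t,249,307)]);b=np.hstack([f(s,222,270),f(s,301,225),f(s,378,275)])
cv2.imwrite("pics/crop0.png",np.vstack([a,b]))
E
```

```text
(no output)
```

View pics/crop0.png

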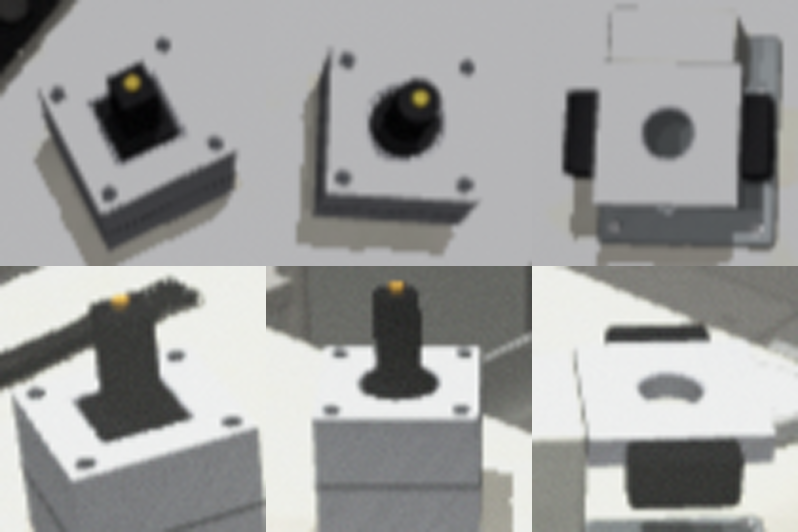

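The square probe is at the top-view (290,195) mould and the round one at (379,255). I'll measure from the screw corners, stud and hole rim.

```bash
cat > h.py <<'E'
import cv2,numpy as np
from scipy.spatial.transform import Rotation as R
np.set_printoptions(precision=3,suppress=True)
def ray(d,px,fish=False):
    K,T=d["mtx"],d["pose"];x=(np.asarray(px,float)-K[:2,2])/[K[0,0],K[1,1]]
    if fish:
        th=np.linalg.norm(x);v=np.r_[x/(th+1e-12)*np.sin(th),np.cos(th)]
    else: v=np.r_[x,1]
    v=T[:3,:3]@v; return T[:3,3],v/np.linalg.norm(v)
def onz(d,px,z,fish=False):
    c,v=ray(d,px,fish);return c+v*(z-c[2])/v[2]
def proj(d,p,fish=False):
    K,T=d["mtx"],d["pose"];q=T[:3,:3].T@(np.asarray(p)-T[:3,3])
    if fish:
        r=np.hypot(*q[:2]);x=q[:2]/r*np.arctan2(r,q[2])
    else:x=q[:2]/q[2]
    return x*K[0,0]+K[:2,2]
def cross(d1,p1,d2,p2):
    c1,v1=ray(d1,p1);c2,v2=ray(d2,p2)
    s=np.linalg.lstsq(np.c_[v1,-v2],c2-c1,rcond=None)[0]
    a,b=c1+s[0]*v1,c2+s[1]*v2;return (a+b)/2,np.linalg.norm(a-b)
E
python3 - <<'E'
from h import *
import pickle
t=pickle.load(open("top0.pkl","rb"));s=pickle.load(open("side0.pkl","rb"))
T=lambda x,y,u,v:(x/3.8+u-35-.5*0,y/3.8+v-35)
sc=[(57,95),(163,45),(215,143),(109,194)];P=np.array([onz(t,T(*p,290,195),66) for p in sc])
print(P,P.mean(0));print([np.linalg.norm(P[i]-P[i-1]) for i in range(4)])
print("edges deg",[np.degrees(np.arctan2(*(P[(i+1)%4]-P[i])[[1,0]])) for i in range(4)])
ss=[(36,393),(176,355),(232,421),(86,463)];Q=np.array([onz(s,T(x,y-266,222,270),66) for x,y in ss])
print("side",Q.mean(0))
print("stud z115",onz(t,T(132,82,290,195),115),onz(s,T(120,300-266,222,270),115),cross(t,T(132,82,290,195),s,T(120,300-266,222,270)))
print("hole",onz(t,T(667-532,133,249,307),100), onz(s,T(671-532,392-266,378,275),100))
# plate corners top view
pc=[(596,62),(742,62),(742,207),(596,207)]
C=np.array([onz(t,T(x-532,y,249,307),100) for x,y in pc]);print(C,C.mean(0),np.linalg.norm(C-np.roll(C,1,0),axis=1))
E
```

```text
[[654.544 269.369  66.   ]
 [681.741 214.914  66.   ]
 [627.978 188.397  66.   ]
 [600.99  242.306  66.   ]] [641.313 228.747  66.   ]
[np.float64(60.00372521722735), np.float64(60.868227991957205), np.float64(59.946433562386844), np.float64(60.28709589599404)]
edges deg [np.float64(-63.46103170698027), np.float64(-153.7462564905919), np.float64(116.59349009951266), np.float64(26.80894990365038)]
side [642.101 229.329  66.   ]
stud z115 [641.802 228.751 115.   ] [642.177 230.346 115.   ] (array([642.309, 228.786, 114.102]), np.float64(0.2738652968899241))
hole [412.634 299.375 100.   ] [414.352 302.63  100.   ]
[[446.083 333.373 100.   ]
 [445.626 265.068 100.   ]
 [378.416 264.138 100.   ]
 [378.878 331.163 100.   ]] [412.251 298.436 100.   ] [67.242 68.307 67.216 67.026]
```

```bash
cat > go.py <<'E'
from h import *
from plant import bot
def go(target,yawdeg,sym=90):
    o=bot.get_obs();M=R.from_euler("xyz",o["tcp_rot"]).as_matrix()
    jy=np.degrees(np.arctan2(M[1,1],M[0,1]));dy=(yawdeg-jy+sym/2)%sym-sym/2
    c,s=np.cos(np.radians(jy+dy)),np.sin(np.radians(jy+dy))
    y=np.array([c,s,0]);x=np.array([0,0,-1.]);G=np.c_[x,y,np.cross(x,y)]
    print("t",o["time"],"pos",o["tool_pos"],"jaw yaw",jy,"F",o["contact_force"],"w",o["grip_width"],"q",o["joint_positions"])
    print("linear cm (tool now)",M.T@(np.array(target)-o["tool_pos"])/10,"rotvec deg",np.degrees(R.from_matrix(M.T@G).as_rotvec()),"tilt x",M[:,0])
    print("linear if already turned",G.T@(np.array(target)-o["tool_pos"])/10)
E
python3 -c "
from go import go
go([642,229,200],26.5)"
```

```text
t 0.15 pos [185.685 490.786 251.203] jaw yaw 69.26898060642132 F [ 0.895 -0.138 -0.364] w 92.03700231914543 q [ 1.063  0.343  1.525  0.     1.275 -0.146]
linear cm (tool now) [ 5.12  -8.325 51.945] rotvec deg [42.769  0.014  0.065] tilt x [-0.001 -0.001 -1.   ]
linear if already turned [ 5.12  29.156 43.789]
```

```bash
A='x'; python3 -m crank '[{"linear":[0,0,0],"delta_rot":[8.55,0,0],"fingers":1},{"linear":[0,0,0],"delta_rot":[8.55,0,0],"fingers":1},{"linear":[0,0,0],"delta_rot":[8.55,0,0],"fingers":1},{"linear":[0,0,0],"delta_rot":[8.55,0,0],"fingers":1},{"linear":[0,0,0],"delta_rot":[8.55,0,0],"fingers":1}]'
python3 -m crank '[{"linear":[0.3,1.94,2.92],"delta_rot":[0,0,0],"fingers":1},{"linear":[0.3,1.94,2.92],"delta_rot":[0,0,0],"fingers":1},{"linear":[0.3,1.94,2.92],"delta_rot":[0,0,0],"fingers":1},{"linear":[0.3,1.94,2.92],"delta_rot":[0,0,0],"fingers":1},{"linear":[0.3,1.94,2.92],"delta_rot":[0,0,0],"fingers":1}]'
python3 -m crank '[{"linear":[0.3,1.94,2.92],"delta_rot":[0,0,0],"fingers":1},{"linear":[0.3,1.94,2.92],"delta_rot":[0,0,0],"fingers":1},{"linear":[0.3,1.94,2.92],"delta_rot":[0,0,0],"fingers":1},{"linear":[0.3,1.94,2.92],"delta_rot":[0,0,0],"fingers":1},{"linear":[0.3,1.94,2.92],"delta_rot":[0,0,0],"fingers":1}]'
python3 -m crank '[{"linear":[0.3,1.94,2.92],"delta_rot":[0,0,0],"fingers":1},{"linear":[0.3,1.94,2.92],"delta_rot":[0,0,0],"fingers":1},{"linear":[0.3,1.94,2.92],"delta_rot":[0,0,0],"fingers":1},{"linear":[0.3,1.94,2.92],"delta_rot":[0,0,0],"fingers":1},{"linear":[0.3,1.94,2.92],"delta_rot":[0,0,0],"fingers":1}]'
python3 - <<'E'
from go import go
from plant import capture
import cv2,pickle
go([642,229,200],26.5)
d=capture("wrist");pickle.dump(d,open("w1.pkl","wb"));cv2.imwrite("pics/w1.png",d["image"])
E
```

```text
time: 0.65
tool_pos: [185.7, 490.9, 251.4]
tcp_rot: [-0.924, 1.57, -2.038]
contact_force: [-0.4, -0.4, -0.4]
grip_width: 91.8
time: 1.15
tool_pos: [338.8, 402.8, 236.4]
tcp_rot: [-1.501, 1.57, -2.609]
contact_force: [-0.3, 1.0, 0.4]
grip_width: 91.9
time: 1.65
tool_pos: [490.8, 315.4, 221.3]
tcp_rot: [-1.811, 1.57, -2.919]
contact_force: [0.2, 1.0, 0.1]
grip_width: 91.9
time: 2.15
tool_pos: [642.8, 228.1, 206.1]
tcp_rot: [-1.96, 1.57, -3.068]
contact_force: [0.7, 0.2, 0.1]
grip_width: 91.9
t 2.15 pos [642.769 228.146 206.123] jaw yaw 26.51487671355936 F [0.708 0.198 0.138] w 91.87493271903038 q [ 0.229  0.671  1.097  0.     1.374 -0.234]
linear cm (tool now) [ 0.612 -0.03  -0.111] rotvec deg [ 0.015 -0.016  0.04 ] tilt x [-0.001 -0.    -1.   ]
linear if already turned [ 0.612 -0.031 -0.111]
```

View pics/w1.png

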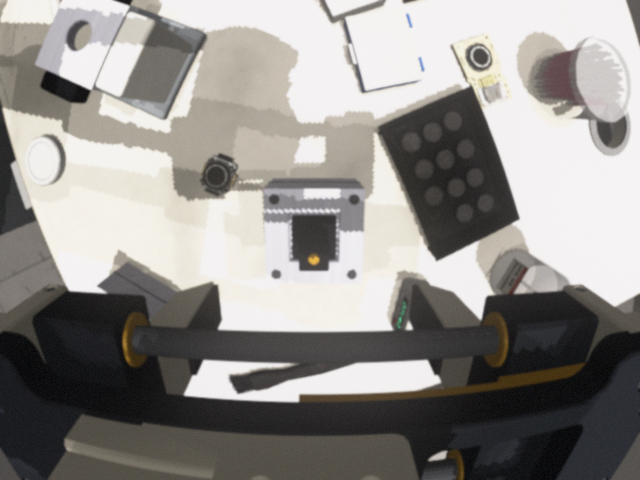

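The wrist view shows the square probe between the fingers, with the stud at (314,259) and the mould screws at (274,199), (355,199), (352,274) and (277,274).

```bash
python3 - <<'E'
from h import *
import pickle
d=pickle.load(open("w1.pkl","rb"))
hsv=cv2.cvtColor(d["image"],cv2.COLOR_BGR2HSV)[245:275,295:335]
m=(hsv[...,1]>130)&(hsv[...,2]>100);y,x=np.nonzero(m);p=(x.mean()+295,y.mean()+245);print(p,onz(d,p,115,True))
P=np.array([onz(d,q,66,True) for q in[(274,199),(355,199),(352,274),(277,274)]]);print(P,P.mean(0))
e=P[1]-P[0];e2=P[2]-P[3];print(np.degrees(np.arctan2(e[1],e[0])),np.degrees(np.arctan2(e2[1],e2[0])))
F=np.array([onz(d,q,68,True) for q in[(291,215),(338,215)]]);print(F,np.degrees(np.arctan2(*(F[1]-F[0])[[1,0]])))
print("hole",onz(d,(78,36),100,True))
E
```

```text
(np.float64(313.4320987654321), np.float64(259.48148148148147)) [640.873 227.634 115.   ]
[[600.859 241.569  66.   ]
 [654.833 268.487  66.   ]
 [680.988 214.724  66.   ]
 [628.031 188.285  66.   ]] [641.178 228.267  66.   ]
26.506197816894467 26.53085752516757
[[617.475 236.627  68.   ]
 [648.793 252.249  68.   ]] 26.511271342674537
hole [413.601 297.701 100.   ]
```

```bash
python3 -m crank '[{"linear":[1,-0.12,-0.09],"delta_rot":[0,0,0],"fingers":1},{"linear":[2,0,0],"delta_rot":[0,0,0],"fingers":1},{"linear":[2,0,0],"delta_rot":[0,0,0],"fingers":1},{"linear":[1.5,0,0],"delta_rot":[0,0,0],"fingers":1},{"linear":[1.5,0,0],"delta_rot":[0,0,0],"fingers":1}]'
python3 -m crank '[{"linear":[1,0,0],"delta_rot":[0,0,0],"fingers":1},{"linear":[1,0,0],"delta_rot":[0,0,0],"fingers":1},{"linear":[0.9,0,0],"delta_rot":[0,0,0],"fingers":1},{"linear":[0,0,0],"delta_rot":[0,0,0],"fingers":0.6},{"linear":[0,0,0],"delta_rot":[0,0,0],"fingers":0.4}]'
python3 -c "
from go import go
go([641.4,228.4,97],26.5)"
```

```text
time: 2.7
tool_pos: [638.7, 230.2, 125.2]
tcp_rot: [-2.001, 1.569, -3.108]
contact_force: [0.8, -0.5, 1.5]
grip_width: 91.8
time: 3.2
tool_pos: [640.4, 229.4, 97.9]
tcp_rot: [1.532, 1.57, 0.425]
contact_force: [0.2, -0.1, 0.2]
grip_width: 80.3
t 3.2 pos [640.391 229.403  97.921] jaw yaw 26.521323517365133 F [ 0.247 -0.055  0.163] w 80.3378321954774 q [ 0.231  0.761  1.234  0.     1.146 -0.232]
linear cm (tool now) [0.092 0.045 0.135] rotvec deg [ 0.021  0.001 -0.018] tilt x [ 0.  0. -1.]
linear if already turned [0.092 0.046 0.135]
```

```bash
python3 -m crank '[{"linear":[0,0,0],"delta_rot":[0,0,0],"fingers":0.4},{"linear":[0,0,0],"delta_rot":[0,0,0],"fingers":0.4},{"linear":[0,0,0],"delta_rot":[0,0,0],"fingers":0.4},{"linear":[0,0,0],"delta_rot":[0,0,0],"fingers":0.4},{"linear":[0,0,0],"delta_rot":[0,0,0],"fingers":0.4}]'
python3 -c "
from go import go
go([641.4,228.4,97],26.5)"
```

```text
time: 3.7
tool_pos: [640.4, 229.3, 97.9]
tcp_rot: [1.623, 1.571, 0.515]
contact_force: [-0.8, -0.5, -0.3]
grip_width: 40.5
t 3.7 pos [640.352 229.321  97.868] jaw yaw 26.51881001116337 F [-0.816 -0.525 -0.32 ] w 40.521260696774796 q [ 0.231  0.761  1.234  0.     1.146 -0.232]
linear cm (tool now) [0.087 0.053 0.129] rotvec deg [ 0.019 -0.001 -0.016] tilt x [ 0.  0. -1.]
linear if already turned [0.087 0.053 0.129]
```

```bash
python3 -m crank '[{"linear":[0.05,0.05,0.13],"delta_rot":[0,0,0],"fingers":0.3},{"linear":[0,0,0],"delta_rot":[0,0,0],"fingers":0.25},{"linear":[0,0,0],"delta_rot":[0,0,0],"fingers":0.1},{"linear":[0,0,0],"delta_rot":[0,0,0],"fingers":0},{"linear":[0,0,0],"delta_rot":[0,0,0],"fingers":0}]'
python3 -m crank '[{"linear":[0,0,0],"delta_rot":[0,0,0],"fingers":0},{"linear":[0,0,0],"delta_rot":[0,0,0],"fingers":0},{"linear":[0,0,0],"delta_rot":[0,0,0],"fingers":0},{"linear":[-0.2,0,0],"delta_rot":[0,0,0],"fingers":0},{"linear":[-0.3,0,0],"delta_rot":[0,0,0],"fingers":0}]'
python3 -c "
from go import go
go([641.4,228.4,230],26.5)"
```

```text
time: 4.2
tool_pos: [641.3, 228.4, 97.2]
tcp_rot: [-2.139, 1.571, 3.036]
contact_force: [-0.2, -0.3, 0.1]
grip_width: 19.9
time: 4.7
tool_pos: [641.2, 228.4, 102.2]
tcp_rot: [-2.044, 1.57, 3.131]
contact_force: [-0.2, -0.7, -0.5]
grip_width: 19.6
t 4.7 pos [641.227 228.386 102.248] jaw yaw 26.521618998763483 F [-0.242 -0.721 -0.526] w 19.569271999030605 q [ 0.23   0.757  1.228  0.     1.157 -0.233]
linear cm (tool now) [-12.775   0.012   0.005] rotvec deg [ 0.022 -0.009  0.017] tilt x [-0.  0. -1.]
linear if already turned [-12.775   0.016   0.006]
```

```bash
python3 -m crank '[{"linear":[-0.8,0,0],"delta_rot":[0,0,0],"fingers":0},{"linear":[-1.2,0,0],"delta_rot":[0,0,0],"fingers":0},{"linear":[-1.4,0,0],"delta_rot":[0,0,0],"fingers":0},{"linear":[-1.5,0,0],"delta_rot":[0,0,0],"fingers":0},{"linear":[-1.5,0,0],"delta_rot":[0,0,0],"fingers":0}]'
python3 -m crank '[{"linear":[-1.5,0,0],"delta_rot":[0,0,0],"fingers":0},{"linear":[-1.5,0,0],"delta_rot":[0,0,0],"fingers":0},{"linear":[-1.4,0,0],"delta_rot":[0,0,0],"fingers":0},{"linear":[-1.3,0,0],"delta_rot":[0,0,0],"fingers":0},{"linear":[-0.7,0,0],"delta_rot":[0,0,0],"fingers":0}]'
python3 - <<'E'
from go import *
from plant import capture
import pickle
go([413,299,230],26.5)
o=[]
for n in("side","top"):
    d=capture(n);pickle.dump(d,open(n+"1.pkl","wb"));p=bot.get_obs()["tool_pos"]-[0,0,52]
    u,v=proj(d,p).astype(int);print(n,u,v);v=max(v,60);o.append(cv2.resize(d["image"][v-60:v+60,u-60:u+60],(400,400),interpolation=cv2.INTER_CUBIC))
cv2.imwrite("pics/lift.png",np.hstack(o))
E
```

```text
time: 5.2
tool_pos: [641.6, 228.5, 168.4]
tcp_rot: [1.39, 1.569, 0.282]
contact_force: [-0.1, 0.4, -0.1]
grip_width: 20.0
time: 5.7
tool_pos: [641.8, 228.5, 232.7]
tcp_rot: [1.368, 1.568, 0.26]
contact_force: [0.6, 0.6, -1.3]
grip_width: 19.7
t 5.7 pos [641.769 228.52  232.74 ] jaw yaw 26.521746285837413 F [ 0.606  0.639 -1.27 ] w 19.659300612462317 q [ 0.23   0.651  1.061  0.     1.426 -0.233]
linear cm (tool now) [  0.212 -17.323 -16.522] rotvec deg [ 0.022  0.035 -0.172] tilt x [ 0.003  0.001 -1.   ]
linear if already turned [  0.274 -17.328 -16.515]
side 214 202
top 288 167
```

View pics/lift.png

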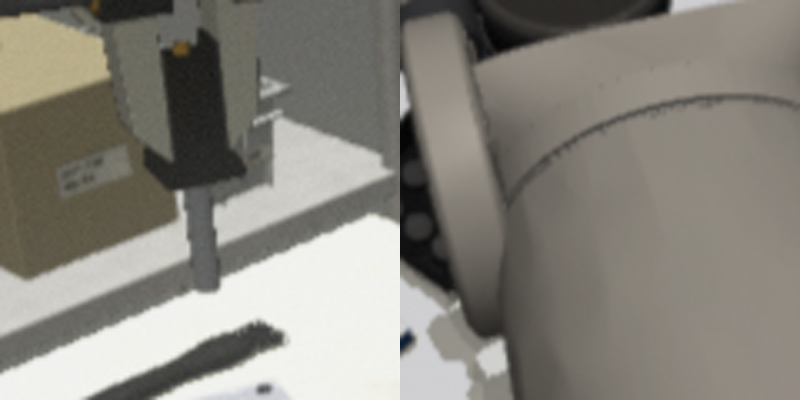

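```bash
python3 - <<'E'
from go import *
from plant import capture
import pickle
d=pickle.load(open("side1.pkl","rb"));p=np.array([641.8,228.5,232.7])
for k,n in((20,"stud"),(-7,"headc"),(-92.2,"tip")):print(n,proj(d,p+[0,0,k]))
print("axis seen: stud 208,156.1; stem top (200,188)->%.1f,%.1f tip 215.8,228.4"%(200/3.333+154,188/3.333+142))
w=capture("wrist");pickle.dump(w,open("w2.pkl","wb"))
for k,n in((20,"stud"),(-7,"headc"),(-92.2,"tip")):print(n,proj(w,p+[0,0,k],True))
cv2.imwrite("pics/w2.png",cv2.resize(w["image"][180:340,220:420],(800,640))[:600])
E
```

```text
stud [208.716 153.646]
headc [210.873 172.496]
tip [217.209 227.873]
axis seen: stud 208,156.1; stem top (200,188)->214.0,198.4 tip 215.8,228.4
stud [317.437 363.132]
headc [316.916 326.518]
tip [315.953 259.756]
```

View pics/w2.png

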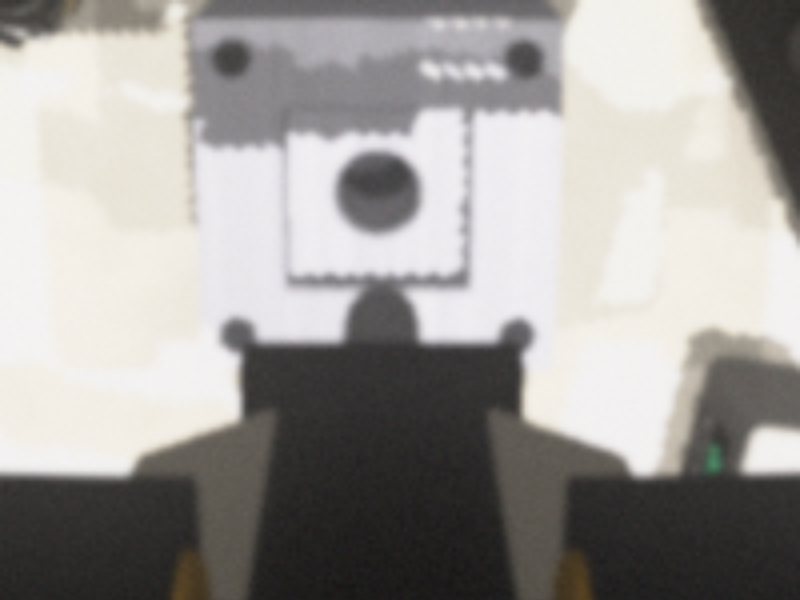

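The probe hangs upright. The side view has the tip at about (216,228), 1.4 px from prediction, and the wrist view has it within 1 px. Next I'll move it above the gauge.

```bash
python3 -m crank '[{"linear":[0,-0.7,-0.66],"delta_rot":[0,0,0],"fingers":0},{"linear":[0,-1.73,-1.65],"delta_rot":[0,0,0],"fingers":0},{"linear":[0,-2.25,-2.15],"delta_rot":[0,0,0],"fingers":0},{"linear":[0,-2.25,-2.15],"delta_rot":[0,0,0],"fingers":0},{"linear":[0,-2.25,-2.15],"delta_rot":[0,0,0],"fingers":0}]'
python3 -m crank '[{"linear":[0,-2.25,-2.15],"delta_rot":[0,0,0],"fingers":0},{"linear":[0,-2.25,-2.15],"delta_rot":[0,0,0],"fingers":0},{"linear":[0,-1.9,-1.8],"delta_rot":[0,0,0],"fingers":0},{"linear":[0,-1.2,-1.15],"delta_rot":[0,0,0],"fingers":0},{"linear":[0,-0.55,-0.5],"delta_rot":[0,0,0],"fingers":0}]'
python3 -m crank '[{"linear":[0,0,0],"delta_rot":[0,0,0],"fingers":0},{"linear":[0,0,0],"delta_rot":[0,0,0],"fingers":0},{"linear":[0,0,0],"delta_rot":[0,0,0],"fingers":0},{"linear":[0,0,0],"delta_rot":[0,0,0],"fingers":0},{"linear":[0,0,0],"delta_rot":[0,0,0],"fingers":0}]'
python3 - <<'E'
from go import *
from plant import capture
import pickle
go([413,299,230],26.5)
p=bot.get_obs()["tool_pos"]
w=capture("wrist");pickle.dump(w,open("w3.pkl","wb"));s=capture("side");pickle.dump(s,open("side3.pkl","wb"))
for k,n in((20,"stud"),(-7,"headc"),(-92.2,"tip")):print(n,proj(w,p+[0,0,k],True),proj(s,p+[0,0,k]))
print("hole",proj(w,[413,299,100],True),proj(s,[413,299,100]))
a=cv2.resize(w["image"][190:310,250:370],(400,400),interpolation=cv2.INTER_CUBIC)
b=cv2.resize(s["image"][180:300,320:440],(400,400),interpolation=cv2.INTER_CUBIC)
cv2.imwrite("pics/above.png",np.hstack([a,b]))
E
```

```text
time: 6.35
tool_pos: [517.8, 266.0, 229.3]
tcp_rot: [-1.826, 1.569, -2.934]
contact_force: [-1.0, 0.6, 0.2]
grip_width: 20.1
time: 6.85
tool_pos: [410.9, 299.1, 230.1]
tcp_rot: [-1.692, 1.57, -2.798]
contact_force: [0.3, 0.1, -0.6]
grip_width: 20.0
time: 7.35
tool_pos: [413.0, 298.5, 230.1]
tcp_rot: [-1.585, 1.571, -2.694]
contact_force: [-0.7, -0.5, 0.4]
grip_width: 20.1
t 7.35 pos [413.015 298.489 230.059] jaw yaw 26.47627599204344 F [-0.665 -0.492  0.375] w 20.08684197584792 q [0.475 0.333 1.601 0.    1.208 0.013]
linear cm (tool now) [ 0.006  0.021 -0.046] rotvec deg [-0.024 -0.     0.006] tilt x [-0. -0. -1.]
linear if already turned [ 0.006  0.021 -0.046]
stud [317.237 361.977] [385.238 169.841]
headc [316.929 325.689] [384.236 189.707]
tip [316.346 259.446] [381.307 247.783]
hole [316.483 241.739] [380.172 271.75 ]
```

View pics/above.png

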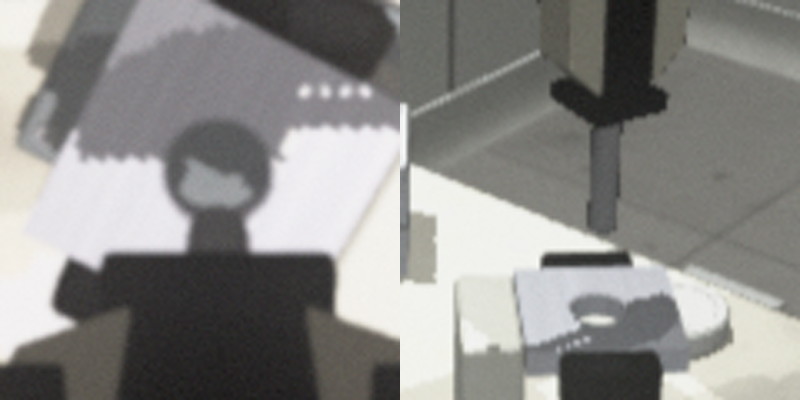

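```bash
python3 -m crank '[{"linear":[0.5,0.01,-0.05],"delta_rot":[0,0,0],"fingers":0},{"linear":[0.8,0,0],"delta_rot":[0,0,0],"fingers":0},{"linear":[0.8,0,0],"delta_rot":[0,0,0],"fingers":0},{"linear":[0.6,0,0],"delta_rot":[0,0,0],"fingers":0},{"linear":[0,0,0],"delta_rot":[0,0,0],"fingers":0}]'
python3 -m crank '[{"linear":[0,0,0],"delta_rot":[0,0,0],"fingers":0},{"linear":[0,0,0],"delta_rot":[0,0,0],"fingers":0},{"linear":[0,0,0],"delta_rot":[0,0,0],"fingers":0},{"linear":[0,0,0],"delta_rot":[0,0,0],"fingers":0},{"linear":[0,0,0],"delta_rot":[0,0,0],"fingers":0}]'
python3 - <<'E'
from go import *
from plant import capture
import pickle
go([413,299,203],26.5)
p=bot.get_obs()["tool_pos"]
w=capture("wrist");pickle.dump(w,open("w4.pkl","wb"));s=capture("side");pickle.dump(s,open("side4.pkl","wb"))
a=cv2.resize(w["image"][200:300,265:365],(400,400),interpolation=cv2.INTER_CUBIC)
b=cv2.resize(s["image"][210:310,330:430],(400,400),interpolation=cv2.INTER_CUBIC)
def circ(d,c,r,z,fish,off):
    th=np.linspace(0,2*np.pi,60)
    return np.array([(proj(d,[c[0]+r*np.cos(t),c[1]+r*np.sin(t),z],fish)-off+.5)*4 for t in th])
for im,d,f,off in((a,w,True,(265,200)),(b,s,False,(330,210))):
    for c,r,z,col in((p,6,p[2]-92.2,(0,0,255)),((413,299),12,100,(0,200,0))):
        q=circ(d,c,r,z,f,np.array(off)); print(q.min(0),q.max(0))
        cv2.polylines(im,[q.astype(int)],True,col,1)
cv2.imwrite("pics/near.png",np.hstack([a,b]))
E
```

```text
time: 7.95
tool_pos: [411.8, 298.9, 202.0]
tcp_rot: [-1.575, 1.568, -2.683]
contact_force: [0.7, -1.0, -0.9]
grip_width: 20.0
time: 8.45
tool_pos: [412.5, 299.3, 203.4]
tcp_rot: [1.73, 1.57, 0.622]
contact_force: [0.7, 0.4, -0.9]
grip_width: 19.8
t 8.45 pos [412.451 299.253 203.391] jaw yaw 26.518431410783947 F [ 0.693  0.392 -0.935] w 19.801572720910553 q [0.477 0.359 1.641 0.    1.141 0.014]
linear cm (tool now) [0.039 0.038 0.047] rotvec deg [ 0.018 -0.004 -0.023] tilt x [ 0.  0. -1.]
linear if already turned [0.039 0.038 0.047]
[169.425 204.053] [244.472 274.824]
[137.227 151.068] [280.697 287.064]
[188.322 212.808] [223.251 230.687]
[168.062 231.133] [237.408 267.379]
```

View pics/near.png

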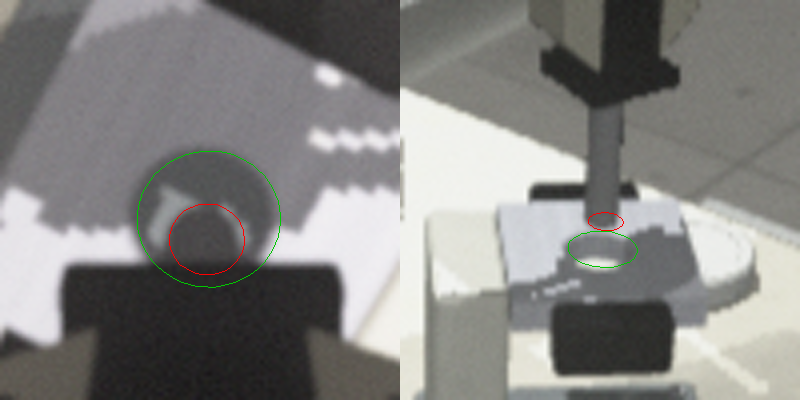

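Both overlays match: the predicted tip and rim circles lie on the real ones within about 1 mm. I'll centre the probe first, then descend slowly.

```bash
python3 -m crank '[{"linear":[0,0.04,0.05],"delta_rot":[0,0,0],"fingers":0},{"linear":[0.1,0,0],"delta_rot":[0,0,0],"fingers":0},{"linear":[0.2,0,0],"delta_rot":[0,0,0],"fingers":0},{"linear":[0.2,0,0],"delta_rot":[0,0,0],"fingers":0},{"linear":[0.2,0,0],"delta_rot":[0,0,0],"fingers":0}]'
python3 -m crank '[{"linear":[0.3,0,0],"delta_rot":[0,0,0],"fingers":0},{"linear":[0.3,0,0],"delta_rot":[0,0,0],"fingers":0},{"linear":[0.3,0,0],"delta_rot":[0,0,0],"fingers":0},{"linear":[0.3,0,0],"delta_rot":[0,0,0],"fingers":0},{"linear":[0.3,0,0],"delta_rot":[0,0,0],"fingers":0}]'
python3 -c "
from go import go
go([413,299,160],26.5)"
```

```text
time: 9.05
tool_pos: [412.9, 298.9, 195.9]
tcp_rot: [-1.825, 1.571, -2.933]
contact_force: [0.2, -0.4, -0.4]
grip_width: 19.8
time: 9.55
tool_pos: [413.0, 299.0, 180.9]
tcp_rot: [-2.676, 1.571, 2.5]
contact_force: [0.8, 0.4, -1.1]
grip_width: 19.9
t 9.55 pos [412.963 298.965 180.944] jaw yaw 26.525345742495386 F [ 0.789  0.448 -1.136] w 19.91262943364265 q [0.476 0.385 1.671 0.    1.086 0.013]
linear cm (tool now) [ 2.094  0.005 -0.001] rotvec deg [ 0.025 -0.001  0.001] tilt x [-0.  0. -1.]
linear if already turned [ 2.094  0.005 -0.001]
```

```bash
python3 -m crank '[{"linear":[0.3,0,0],"delta_rot":[0,0,0],"fingers":0},{"linear":[0.3,0,0],"delta_rot":[0,0,0],"fingers":0},{"linear":[0.3,0,0],"delta_rot":[0,0,0],"fingers":0},{"linear":[0.3,0,0],"delta_rot":[0,0,0],"fingers":0},{"linear":[0.3,0,0],"delta_rot":[0,0,0],"fingers":0}]'
python3 -m crank '[{"linear":[0.25,0,0],"delta_rot":[0,0,0],"fingers":0},{"linear":[0.2,0,0],"delta_rot":[0,0,0],"fingers":0},{"linear":[0.1,0,0],"delta_rot":[0,0,0],"fingers":0},{"linear":[0,0,0],"delta_rot":[0,0,0],"fingers":0},{"linear":[0,0,0],"delta_rot":[0,0,0],"fingers":0}]'
python3 -m crank '[{"linear":[0,0,0],"delta_rot":[0,0,0],"fingers":0},{"linear":[0,0,0],"delta_rot":[0,0,0],"fingers":0},{"linear":[0,0,0],"delta_rot":[0,0,0],"fingers":0},{"linear":[0,0,0],"delta_rot":[0,0,0],"fingers":0},{"linear":[0,0,0],"delta_rot":[0,0,0],"fingers":0}]'
python3 - <<'E'
from go import *
from plant import capture
go([413,299,160],26.5)
p=bot.get_obs()["tool_pos"]
w=capture("wrist");s=capture("side")
a=cv2.resize(w["image"][200:300,265:365],(400,400),interpolation=cv2.INTER_CUBIC)
b=cv2.resize(s["image"][230:330,330:430],(400,400),interpolation=cv2.INTER_CUBIC)
q=(proj(s,p-[0,0,92.2])-[330,230]+.5)*4;cv2.circle(b,tuple(q.astype(int)),3,(0,0,255),1)
cv2.imwrite("pics/end.png",np.hstack([a,b]));print("tip",q)
E
```

```text
time: 10.05
tool_pos: [413.0, 299.0, 166.0]
tcp_rot: [2.143, 1.571, 1.035]
contact_force: [0.1, 0.3, 0.6]
grip_width: 19.9
time: 10.55
tool_pos: [413.1, 299.0, 160.8]
tcp_rot: [1.714, 1.571, 0.606]
contact_force: [0.4, -0.8, -0.8]
grip_width: 19.9
time: 11.05
tool_pos: [413.0, 299.0, 160.8]
tcp_rot: [1.966, 1.571, 0.858]
contact_force: [-0.2, 0.1, -1.0]
grip_width: 19.9
t 11.05 pos [413.001 298.975 160.772] jaw yaw 26.521615510966633 F [-0.194  0.091 -0.978] w 19.942977190592583 q [0.476 0.409 1.697 0.    1.036 0.013]
linear cm (tool now) [ 0.077  0.001 -0.002] rotvec deg [ 0.022 -0.003 -0.008] tilt x [ 0.  0. -1.]
linear if already turned [ 0.077  0.001 -0.002]
tip [198.859 244.505]
```

View pics/end.png

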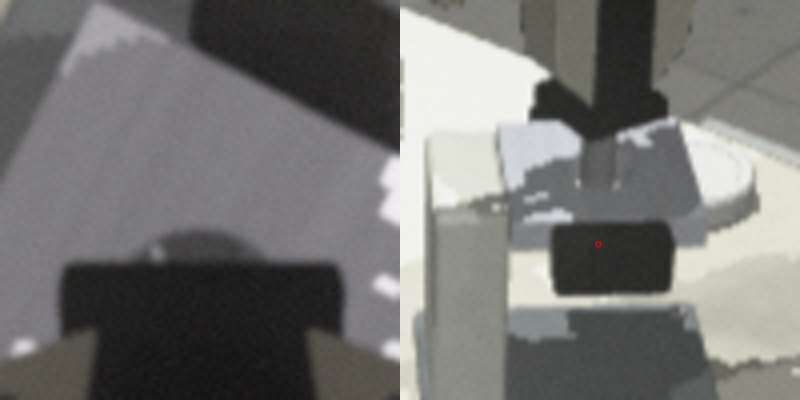

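The stem is in the hole with a light gap on both sides (crop about (579,184) and (619,184)). Force and pose are steady.

```bash
python3 -c "
from plant import workorder
print(workorder.close_job())"
```

```text
the job is handed in; nothing more can be done
None
```

I lifted the square-headed probe out of its mould and lowered its stem through the ring gauge. I handed the job in with the gripper still holding it there, at about 11 s on the robot's clock.

- **Position:** the TCP was at (413.0, 299.0, 160.8) mm against a measured hole centre of (413, 299). That puts the stem end at about z = 68.6 mm, 19.4 mm below the underside of the plate. This depth is worked out from the grasp height. The tip itself was hidden behind the gauge's black housing in the last side view.
- **Upright:** the tool axis was vertical. In the views taken after the lift, the probe lay within about 1.5 px of where an upright probe should appear.
- **No contact:** the wrist force stayed within sensor noise plus the probe's weight throughout, about 1 N. The last side view shows a gap on both sides of the stem, and the grip held at 19.9 mm.
- **Disagreements:** the first rough side-view estimate of the hole was about 3 mm off in y from the other two views. The close-up look before insertion showed the tip and rim within about 1 mm of prediction, against 6 mm of radial clearance.

I did not move the round probe or anything else. I did not take a final picture of the other objects.

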